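# Open the impregnation pot and take the rock out

## Robot

A 6-joint arm with a two-finger parallel gripper is mounted at the origin on the work surface. World frame = base frame: x ahead of the robot, y to its left, z up, the work surface at z = 0. Lengths are in m, angles in rad, forces in N, time in s.
With the tool pointing down it reaches from about 0.4 to 0.825 m from the base axis. Payload 7 kg.
Tool frame: the origin (TCP) lies between the finger pads; the fingertips stand 8 mm ahead of it and the grasp point (between the pads) lies 11 mm behind it (arm.finger_overhang is the distance from the TCP to the fingertips, in m); z points along the fingers, y is the line along which they close (so a half turn about z gives the same grasp; the last joint's range is limited). The gripper opens to 88 mm and grips with 3 to 60 N. Pads are 19 mm wide; open, the fingers measure 130 mm over their backs; the gripper's body (78 mm by 193 mm) begins 47 mm behind the grasp point.
Start: joints at [-0.898, 0.359, 0.012, 0, -1.224, -0.288], TCP at [0.253, -0.626, 0.235] pointing down, gripper open.
Joint ranges: [-3.07, 3.07], [-1.43, 2.12], [-1.02, 1.25], [-3.03, 1.67], [-3.05, -0], [-3.03, 3.03]. Speed limits (rad/s): [2.39, 2.39, 3.01, 3.14, 3.14, 3.14].

## Interface

Orientations are given as [roll, pitch, yaw] about the fixed x, y, z axes, in that order (R = Rz(yaw) Ry(pitch) Rx(roll)).
In Python, from station import arm gives the robot as it stands.
- The arm moves only by the tool move_arm, never from a script. Its argument "rows" is text: rows parted by semicolons, each of 7 numbers parted by spaces: the turn, a rotation vector about the tool's x, y, z in degrees, then the shift along the tool's x, y, z in m, then the finger opening in m, from 0 to 0.0876. A call has 1 to 8 rows; each row shifts and turns the commanded pose from where the row before left it, along the tool's axes as they then stand; what a row does not reach is not made up. A row lasts 1/8 s, in which the tool goes at most 62.5 mm and 10.7 degrees, less where a joint would pass 70% of its speed; a pose out of reach is approached as far as the arm can. A call is refused whole if a number of a shift passes 0.0625 or a number of a turn 10.7, either way. A call with a gripper value outside its range is refused whole. The fingers move at their own pace and stop on an object; "squeeze" is the grip in N (left out, the last holds). Time passes only in rows, so rows that do not move let the fingers close. It gives the time, the measured TCP pose, the force, the opening and the grip force at its end, in the units of the state.
- arm.get_state(): the state, without advancing time (a new reading comes with each control period).
- arm.grab_frame(name): name is "side" or "top"; returns (picture, depth): 480x640x3 uint8, blue, green, red; 480x640 float32, m along the optical axis (not along the pixel's ray), 0 where there is no reading.
- arm.camera_model(name): a dict with "mtx" (3x3 intrinsics, pixels), "camera_from_world" (4x4, takes a point from world to camera coordinates). Camera axes: x right, y down, z forward; pixel columns grow to the right and rows downward; lengths in m; the calibration is good to about 2 mm. A picture is of the moment at which its call begins. camera_model takes no time and is no camera call.
- arm.job_done(): hands the job in; it is judged then, once.
The state is a dict: "t": time; "q": joint angles; "qd": joint speeds; "joint_efforts": joint torques, N m; "eef_pos": TCP position; "ee_rot": TCP orientation; "force": force on the tool from outside, world axes, zero at the start; "moment": the same for the moment, N m; "width": finger opening in m; "gripper_force": force on a finger pad.
Only numpy, scipy, OpenCV 4.12 (cv2) and the standard library are available. Lean on these libraries where they do the work, as an engineer would, in place of code of your own. Each camera call takes 0.05 s, during which the arm holds its last target. There are 200 camera calls.

## Task

Open the pressure pot: unscrew its T-handle (anticlockwise from above, about one turn, regrasping the bar as it comes round) until the lid has risen fully clear of the pot, then swing the yoke with the lid aside, clockwise, until the pot's mouth is wholly uncovered, and leave it there. Take out the sawn rock block and stand it upright, flat on the floor of the one empty white tray on the wooden board, near the tray's middle. Do not disturb the rocks in the other trays or the things lying about.

Things in the scene. Friction and masses are not known exactly. Their poses are not given: they have to be found in the camera images.
- pot_mouth (a point): centre of the pot's mouth, at rim height, 105 mm above the table. Fixed aluminium pot, inside diameter 140 mm, outside 152 mm (flange at the rim 168 mm), inner floor 38 mm above the table, on a steel base plate 305 x 130 x 16 mm. x axis: level, from the pot's axis towards the hinge column
- column (a point): point on the vertical hinge axis of the yoke, 128 mm from the pot's axis, 148 mm above the table (mid-height of the yoke). Column 30 mm thick; above the yoke a brass block and a pressure gauge 56 mm across stand on it up to 298 mm: there is hardly room for a hand to pass between them and the T-handle, so turn the bar on the side of the pot away from the column. Opposite the column, 105 mm from the pot's axis, a latch post with a 28 mm head stands up to 171 mm
- yoke (a joint): swing of the grey yoke about the column, rad: 0 = closed over the pot, grows to 2.4 as it swings aside, clockwise seen from above; light friction (0.35 N m), it stays where it is left. The yoke is a bar 34 mm wide, its top 158 mm above the table (bosses up to 172 mm), reaching 257 mm from the column; it carries the lid (diameter 168 mm) and the T-handle with it. From about 1.3 the mouth is wholly uncovered. Raised, the lid passes 100 mm above the table
- thandle (a joint): turn of the T-handle, rad: 0 = screwed right down, grows anticlockwise seen from above (unscrewing) to 12.57 (two turns); friction 0.3 N m, it stays where it is left. Handle and lid rise together by 6 mm per turn; the lid does not turn. The rubber spigot under the lid dips 5.5 mm into the pot, so the yoke cannot swing before the lid has risen 5.5 mm (5.76 rad)
- lid (a joint): rise of the lid, m, 0 = closed; 0.006 m per turn of the T-handle
- hub (a point): centre of the T-handle's bar, on the screw's axis; 200 mm above the table when closed. x axis along the bar (towards bar_a), z up. Level steel bar 14 mm thick and 166 mm long between 18 mm ball ends, hub 33 mm across; 35 mm clear below the bar down to the yoke (21 mm at the screw boss)
- bar_a (a point): grasp point on one arm of the bar, on the bar's centre line, 62 mm from the screw's axis (the arm is plain round bar from 17 to 73 mm)
- bar_b (a point): the same on the opposite arm
- rock_mid (a point): centre of the sawn, banded rock block in the pot: 84 mm (its x) x 42 mm (its y) x 56 mm (its z, up), about 0.45 kg; it stands on the pot's floor, its top 11 mm below the rim, its long side within about 0.4 rad of the line from pot to column
- tray_free: the empty white tray, one of three alike side by side on the board, 120 mm (x) x 86 mm (y), walls 14 mm high and 4 mm thick, floor 4 mm thick (16 mm above the table); origin at the centre of its underside, 12 mm above the table. Fixed. The other two trays, 100 mm from tray to tray, hold rocks up to 65 mm above the table
- tray_b: white tray holding a grey drill core
- tray_c: white tray holding a dark lump
- rock_b: grey drill core, 48 mm thick, 78 mm long, lying along its tray; origin at its underside. Leave alone
- rock_c: dark rough lump, 72 mm across, 49 mm high; origin at its underside. Leave alone
- washer: white plastic bottle, 64 mm across, 170 mm tall, bystander; origin at its underside
- resin: tin, 68 mm across, 75 mm tall, bystander (the lid may pass above it)
- dish: white bowl, 90 mm across, 30 mm tall, bystander
- hammer: hammer 260 mm long, lying, bystander
- beaker: glass beaker, 70 mm across, 90 mm tall, bystander
- brush: brush 170 mm long, lying, bystander
- ammonite: brown fossil, 84 mm across, 26 mm high, bystander

How it is judged:
On the way, in this order (a step that is already met when the one before it is completed fails the run):
1. the T-handle is unscrewed until the lid's spigot is clear of the pot (risen 5.5 mm), the yoke still over the pot (value of joint lid above 0.0054 m and value of joint yoke below 0.3 rad), for 0.1 s.
2. the yoke with the lid is swung aside so that the mouth is wholly uncovered (value of joint yoke above 1.3 rad), for 0.2 s.
At the end, for the whole second after the job is handed in: The yoke stands still, swung aside by more than 1.3 rad (mouth uncovered); the rock block stands flat (within 4 mm of the tray's floor, tilt under 0.1 rad) and at rest in the empty tray, its centre within 25 mm of the tray's centre each way (value of joint yoke above 1.3 rad and velocity of joint yoke between -0.05 and 0.05 rad/s and x of rock_mid in the frame of tray_free between -0.025 and 0.025 m and y of rock_mid in the frame of tray_free between -0.025 and 0.025 m and z of rock_mid in the frame of tray_free between 0.028 and 0.036 m and angle between rock_mid's own z axis and vertical below 0.1 rad and linear speed of rock below 0.02 m/s); the robot touches nothing.
It fails at once if a rock in another tray is moved by more than 20 mm (distance of any of rock_b, rock_c from where it was at the start of the episode above 0.02 m).
It fails at once if a bystander is moved by more than 30 mm (distance of any of washer, resin, dish, hammer, beaker, brush, ammonite from where it was at the start of the episode above 0.03 m).
It also fails if it takes over 72 s, if anything falls off the work surface, if the arm or the gripper's body presses on something with over 40 N, if the wrist force passes 120 N, or if a joint passes its speed limit or range.

## Working session

There is one attempt and no reset: what is moved stays moved. The work goes in short steps, Python scripts to look and compute and a tool call to move; the robot and the scene stay as the last step left them, time stands still between calls to the robot, and variables do not carry over. Pictures are saved under pics/ and viewed, at most 10 in all, crops included, and the job is handed in when it is done.

Besides the shell and the picture viewer there is one more tool, called in YAML: its name, and indented under it one key for each argument. move_arm: Moves the arm, as the interface text tells. Its arguments: {"type":"object","properties":{"rows":{"type":"string"},"squeeze":{"type":"number"}},"required":["rows"]}

```bash
mkdir -p pics; ls; cat > h.py <<'E'
import numpy as np, cv2
from station import arm
def ray(cam,u,v,z):
    m=arm.camera_model(cam);T=np.array(m["camera_from_world"]);K=np.array(m["mtx"])
    R=T[:3,:3];c=-R.T@T[:3,3];d=R.T@np.linalg.inv(K)@np.array([u,v,1.])
    return c+d*(z-c[2])/d[2]
def cloud(cam,D):
    m=arm.camera_model(cam);T=np.array(m["camera_from_world"]);K=np.array(m["mtx"])
    v,u=np.mgrid[:480,:640];P=np.stack([(u-K[0,2])/K[0,0]*D,(v-K[1,2])/K[1,1]*D,D],-1)
    return (P-T[:3,3])@T[:3,:3]
def proj(cam,p):
    m=arm.camera_model(cam);T=np.array(m["camera_from_world"]);K=np.array(m["mtx"])
    q=K@(T[:3,:3]@np.array(p)+T[:3,3]);return q[:2]/q[2]
E
python3 - <<'E'
from h import *
for c in("top","side"):
    f,d=arm.grab_frame(c);cv2.imwrite(f"pics/{c}0.png",f);np.save(f"{c}0.npy",d)
    T=np.array(arm.camera_model(c)["camera_from_world"]);print(c,-T[:3,:3].T@T[:3,3])
print(arm.get_state())
E
```

```text
pics
top [ 0.45328219 -0.03453707  1.42186202]
side [ 0.14688322 -1.107796    1.06219832]
{'t': 0.1, 'q': array([-8.97890253e-01,  3.59303062e-01,  1.11568472e-02, -3.11390997e-04,
       -1.22408756e+00, -2.88125328e-01]), 'qd': array([ 0.00062925,  0.00047853,  0.00194143,  0.00066227, -0.00110299,
        0.00052729]), 'joint_efforts': array([-1.49534964e-03, -5.84159768e+01,  2.93750060e+01,  7.01540977e+00,
        1.01879615e-02, -9.84885355e-05]), 'eef_pos': array([ 0.25320153, -0.62525742,  0.23372651]), 'ee_rot': array([ 3.14013127e+00, -1.27820385e-04, -2.75691784e+00]), 'force': array([-0.00148685, -0.2112416 ,  0.44638316]), 'moment': array([-0.00267484,  0.04215241,  0.04468396]), 'gripper_force': 0.0, 'width': 0.0878096080174552}
```

View pics/top0.png

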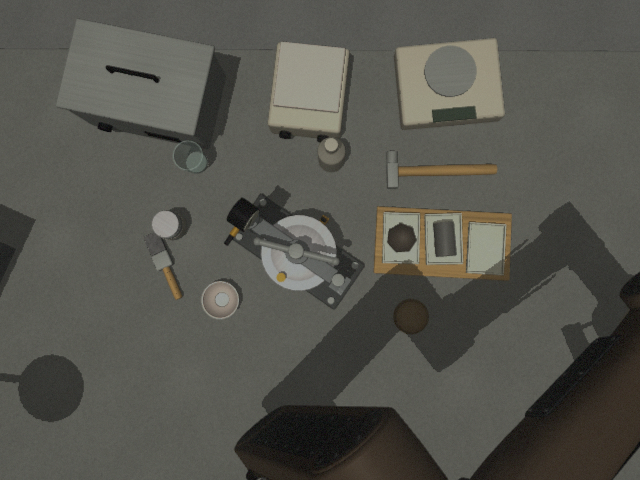

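View pics/side0.png

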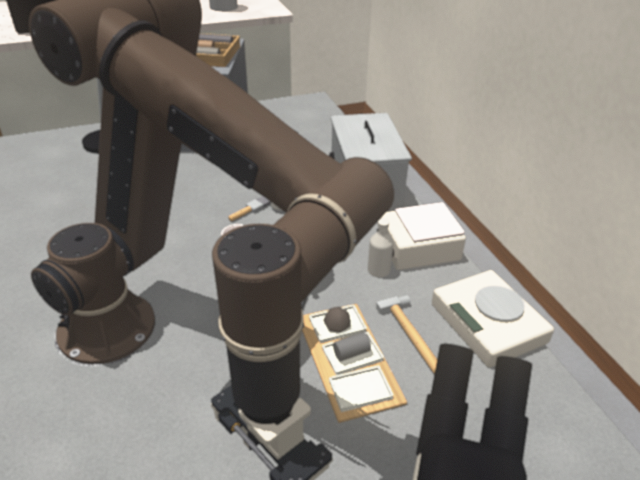

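Top view: the pot is at about (298,252), gauge/column at (243,215), latch post at (338,282), and the T-bar runs from about (258,240) to (338,262). The empty tray is at (487,248) and the bottle at (331,152). In the side view the arm hides the pot.

```bash
python3 - <<'E'
from h import *
f=cv2.imread("pics/top0.png");D=np.load("top0.npy");P=cloud("top",D)
print(arm.camera_model("top")["mtx"])
for n,(u,v,z) in dict(latch=(338,282,.171),hub=(298,252,.2),tray=(487,248,.016),washer=(331,152,.17),beaker=(188,155,.09),resin=(165,224,.075),dish=(220,299,.03),amm=(411,316,.026)).items():
    print(n,ray("top",u,v,z).round(3),P[v,u].round(3))
Z=P[...,2]
# height segments near pot
def rep(n,m):
    m=m.astype(np.uint8);k,l,s,c=cv2.connectedComponentsWithStats(m)
    for i in range(1,k):
        if s[i,4]>15:
            q=P[l==i];r=cv2.minAreaRect(q[:,:2].astype(np.float32)*1000)
            print(n,s[i,4],c[i].round(1),q.mean(0).round(4),"rect",np.round(r[0],1),np.round(r[1],1),round(r[2],1))
roi=np.zeros(Z.shape,bool);roi[180:320,215:375]=1
rep("bar",roi&(Z>.185)&(Z<.23));rep("gauge",roi&(Z>.25));rep("yoke",roi&(Z>.14)&(Z<.178));rep("lid",roi&(Z>.1)&(Z<.14))
rep("plate",roi&(Z>.01)&(Z<.022))
roi[:]=0;roi[200:290,370:520]=1
rep("traywall",roi&(Z>.021)); 
g=cv2.cvtColor(f,cv2.COLOR_BGR2HSV)
w=(g[...,1]<45)&(g[...,2]>120);w[:200]=0;w[290:]=0;w[:,:370]=0;w[:,520:]=0
for c in cv2.findContours(w.astype(np.uint8),cv2.RETR_EXTERNAL,2)[0]:
    if len(c)>20:
        r=cv2.minAreaRect(c);b=cv2.boxPoints(r);pts=np.array([ray("top",*p,.026)for p in b]);print("white",r,pts[:,:2].round(4).tolist(),pts.mean(0).round(4))
cv2.imwrite("pics/crop0.png",np.hstack([cv2.resize(np.clip(f[190:320,215:375].astype(float)*1.6,0,255).astype(np.uint8),None,fx=4.9,fy=4.5,interpolation=cv2.INTER_CUBIC)]))
E
```

```text
[[592.39050648   0.         317.3023666 ]
 [  0.         592.39050648 238.71022932]
 [  0.           0.           1.        ]]
latch [ 0.433 -0.044  0.171] [ 0.433 -0.044  0.17 ]
hub [0.494 0.04  0.2  ] [0.494 0.039 0.215]
tray [ 0.516 -0.395  0.016] [ 0.516 -0.395  0.015]
washer [ 0.71  -0.025  0.17 ] [ 0.715 -0.025  0.146]
beaker [0.716 0.302 0.09 ] [0.733 0.323 0.008]
resin [0.559 0.355 0.075] [0.559 0.355 0.075]
dish [0.387 0.232 0.03 ] [0.386 0.237 0.004]
amm [ 0.355 -0.216  0.026] [ 0.354 -0.216  0.023]
bar 120 [231.4 235.2] [0.5269 0.1772 0.2096] rect [525.6 178.2] [13.2 41.8] 56.9
bar 706 [296.1 250.7] [0.4969 0.0435 0.2088] rect [497.2  44.1] [182.5  31.5] 81.8
gauge 685 [242.6 214.1] [0.5626 0.1419 0.2946] rect [513.1  65.3] [232.6  55.4] 57.1
yoke 684 [273.3 232.8] [0.5362 0.0961 0.1606] rect [526.5  83.1] [138.5  39.5] 59.4
yoke 862 [323.8 272.3] [ 0.4535 -0.0131  0.1618] rect [463.6   1. ] [149.1  41.3] 57.0
lid 1465 [308.9 233.2] [0.5392 0.0216 0.1185] rect [541.7  19.5] [154.7  65.8] 57.1
lid 1494 [287.7 270.8] [0.4555 0.0669 0.1193] rect [453.1  69.4] [155.6  65.7] 56
[... 615 characters left out ...]

traywall 648 [401.3 237.5] [ 0.5354 -0.1874  0.0684] rect [ 494.1 -138.1] [ 67.3 212.1] 39.1
traywall 726 [444.5 238.8] [ 0.5336 -0.2856  0.0671] rect [ 513.9 -174.4] [ 81.3 296.4] 10.0
traywall 325 [486.  248.6] [ 0.5136 -0.3844  0.0474] rect [ 515.3 -235.8] [121.8 403.2] 0.3
white ((486.14788818359375, 248.13424682617188), (36.24178695678711, 50.65117263793945), 3.5763344764709473) [[0.4584, -0.3444], [0.577, -0.3517], [0.5727, -0.4359], [0.4543, -0.4282]] [ 0.5156 -0.3901  0.026 ]
white ((400.85015869140625, 237.49501037597656), (36.579689025878906, 50.17213821411133), 1.9091522693634033) [[0.4797, -0.1467], [0.598, -0.1496], [0.5961, -0.2355], [0.478, -0.2322]] [ 0.5379 -0.191   0.026 ]
```

View pics/crop0.png

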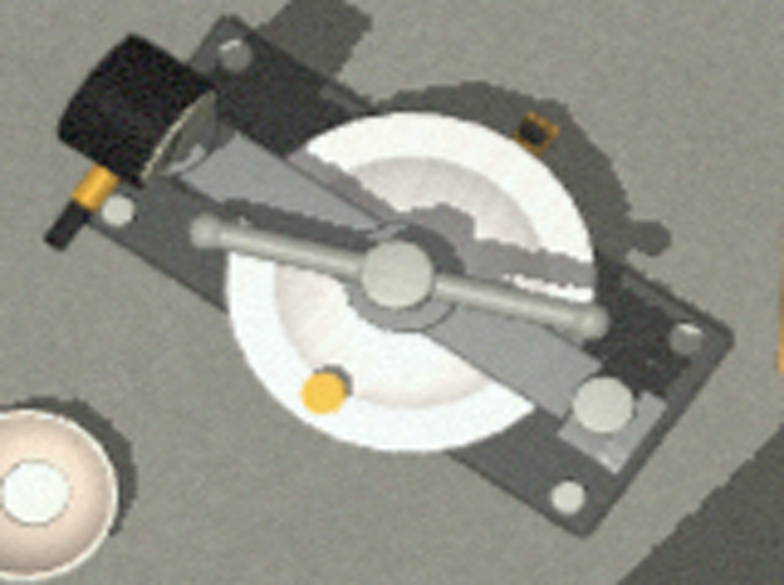

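The crop shows the bar's ball ends at about (257,242) and (337,261), the hub at (297,251), and the yoke running from the column at upper left to the latch post at (338,280). I'll close the fingers and use them as a peg to push the bar on the side away from the column. That push also presses the yoke towards closed.

```bash
cat >> h.py <<'E'
from scipy.spatial.transform import Rotation as Ro
HUB=ray("top",296.8,251.3,.2)[:2]; TH=np.deg2rad(53.5)
def hub2w(X,Y): return HUB+X/1e3*np.array([np.cos(TH),np.sin(TH)])+Y/1e3*np.array([-np.sin(TH),np.cos(TH)])
def go(p,yaw):
    s=arm.get_state();R=Ro.from_euler("xyz",s["ee_rot"]);G=Ro.from_euler("xyz",[np.pi,0,yaw])
    p=np.array(p);print("t",s["t"],"q",s["q"].round(2),"turn(deg)",np.rad2deg((R.inv()*G).as_rotvec()).round(1),"shift after turn mm",(G.inv().apply(p-s["eef_pos"])*1e3).round(1),"shift now",(R.inv().apply(p-s["eef_pos"])*1e3).round(1))
def peg(phi,rho,extra=0,w=21,h=9.5):
    f=np.deg2rad(phi);n=np.array([-np.sin(f),np.cos(f)]);d=7+h*abs(n[0])+w*abs(n[1])+extra
    return rho*np.array([np.cos(f),np.sin(f)])-d*n
E
python3 - <<'E'
from h import *
a=ray("top",256.8,241.6,.2);b=ray("top",336.8,261.1,.2);l=ray("top",338.5,280.5,.171)
print(HUB,(a+b)/2,np.linalg.norm(a-b),"bar ang",np.rad2deg(np.arctan2(*(b-a)[1::-1])),"latch dir",np.rad2deg(np.arctan2(*(HUB-l[:2])[::-1])),np.linalg.norm(HUB-l[:2]))
D=np.load("top0.npy");P=cloud("top",D);Z=P[...,2];m=(Z>.15)&(Z<.164);m[:190]=0;m[315:]=0;m[:,:215]=0;m[:,375:]=0
q=(P[m][:,:2]-HUB);w,v=np.linalg.eigh(q.T@q);print("yoke dir",np.rad2deg(np.arctan2(v[1,1],v[0,1])),q.mean(0))
print(peg(202.4,50,12)); x=hub2w(*peg(202.4,50,12));go([*x,.255],TH-np.pi)
E
```

```text
[0.49588505 0.04250419] [0.49583535 0.0427369  0.2       ] 0.1704768045637985 bar ang -102.88850072971395 latch dir 55.765211983196615 0.10535186535199487
yoke dir 54.50810651766196 [-0.00417367 -0.00429594]
[-62.24583704  19.81036105]
t 0.1 q [-0.9   0.36  0.01 -0.   -1.22 -0.29] turn(deg) [  0.1   0.  -31.5] shift after turn mm [-618.9  221.9  -21.3] shift now [-412.1  512.3  -20.6]
```

move_arm:
  rows: "0 0 -10.6 0 0 -0.01 0; 0 0 -10.6 0 0 -0.01 0; 0 0 -10.6 0 0 -0.005 0"
  squeeze: 20

```text
t: 0.48
eef_pos: [0.2533, -0.6256, 0.2596]
ee_rot: [3.141, 0.0, -2.196]
force: [0.2, -0.1, -0.6]
width: 0.063
gripper_force: 0.0
```

move_arm:
  rows: "0 0 0 -0.05 0.018 0 0; 0 0 0 -0.05 0.018 0 0; 0 0 0 -0.05 0.018 0 0; 0 0 0 -0.05 0.018 0 0; 0 0 0 -0.05 0.018 0 0; 0 0 0 -0.05 0.018 0 0; 0 0 0 -0.05 0.018 0 0; 0 0 0 -0.05 0.018 0 0"

```text
t: 1.48
eef_pos: [0.373, -0.2161, 0.2595]
ee_rot: [-3.142, 0.0, -2.202]
force: [1.7, -0.2, -0.5]
width: 0.0001
gripper_force: 0.0
```

```bash
sed -i 's/TH=np.deg2rad(53.5)/TH=np.deg2rad(55)/' h.py; python3 - <<'E'
from h import *
go([*hub2w(*peg(202.1,50,12)),.255],TH-np.pi)
E
```

```text
t 1.475 q [-0.06 -0.08 -0.45 -0.   -1.2  -0.57] turn(deg) [-0.   0.  -1.2] shift after turn mm [-220.1   67.8    4.5] shift now [-218.7   72.3    4.6]
```

move_arm:
  rows: "0 0 -1.2 -0.044 0.0136 0 0; 0 0 0 -0.044 0.0136 0 0; 0 0 0 -0.044 0.0136 0 0; 0 0 0 -0.044 0.0136 0 0; 0 0 0 -0.044 0.0136 0 0; 0 0 0 0 0 0 0"

```text
t: 2.22
eef_pos: [0.4448, 0.0036, 0.2592]
ee_rot: [3.141, -0.0, -2.178]
force: [-0.2, -0.7, -0.2]
width: 0.0006
gripper_force: 0.0
```

```bash
python3 - <<'E'
from h import *
go([*hub2w(*peg(202.1,50,12)),.189],TH-np.pi)
def seq(p0,phis,rho=52,e=0):
    prev=p0
    for ph in phis:
        c=peg(ph,rho,e);d=c-prev;print(ph,"centre",c.round(1),"shift x,y mm",round(-d[0],1),round(d[1],1));prev=c
seq(peg(202.1,50,12),[208,220,232,244,256,268,280,292,304])
print();seq(peg(110,52,0),[120,135,150,165,180,195,210,225,240,255,270,285,300,304])
E
```

```text
t 2.225 q [ 0.45 -0.05 -0.43 -0.   -1.19 -1.06] turn(deg) [ 0.  -0.   0.2] shift after turn mm [ 0.9  0.6 70.2] shift now [ 0.9  0.6 70.2]
208 centre [-60.    2.1] shift x,y mm -2.1 -18.1
220 centre [-58.6 -11.1] shift x,y mm -1.4 -13.1
232 centre [-53.6 -24.1] shift x,y mm -5.0 -13.0
244 centre [-45.  -35.9] shift x,y mm -8.6 -11.8
256 centre [-33.2 -45.3] shift x,y mm -11.8 -9.4
268 centre [-19.  -51.4] shift x,y mm -14.2 -6.1
280 centre [-10.7 -54.7] shift x,y mm -8.4 -3.3
292 centre [ -2.5 -57.1] shift x,y mm -8.2 -2.4
304 centre [  7. -58.] shift x,y mm -9.5 -0.9

120 centre [-3.7 57.9] shift x,y mm 7.7 1.1
135 centre [-16.6  57. ] shift x,y mm 12.9 -0.9
150 centre [-30.1  51.9] shift x,y mm 13.5 -5.0
165 centre [-42.5  42.2] shift x,y mm 12.5 -9.7
180 centre [-52.  28.] shift x,y mm 9.5 -14.2
195 centre [-57.9  15.3] shift x,y mm 5.9 -12.7
210 centre [-60.   -0.1] shift x,y mm 2.1 -15.3
225 centre [-57.  -16.6] shift x,y mm -3.0 -16.5
240 centre [-48.3 -32.2] shift x,y mm -8.7 -15.6
255 centre [-34.3 -44.6] shift x,y mm -13.9 -12.5
270 centre [-16.5 -52. ] shift x,y mm -17.8 -7.4
285 centre [ -7.4 -55.8] shift x,y mm -9.1 -3.8
300 centre [  3.7 -57.9] shift x,y mm -11.1 -2.1
304 centre [  7. -58.] shift x,y mm -3.3 -0.1
```

move_arm:
  rows: "0 0 0 0 0 0.035 0; 0 0 0 0 0 0.033 0; 0 0 0 0 0 0 0"

```text
t: 2.6
eef_pos: [0.4424, 0.0002, 0.1897]
ee_rot: [3.139, -0.004, -2.182]
force: [-0.0, -0.1, 0.2]
width: 0.0006
gripper_force: 0.0
```

move_arm:
  rows: "0 0 0 -0.002 -0.018 0 0; 0 0 0 -0.001 -0.013 0 0; 0 0 0 -0.005 -0.013 0 0; 0 0 0 -0.009 -0.012 0 0; 0 0 0 -0.012 -0.009 0 0; 0 0 0 -0.014 -0.006 0 0; 0 0 0 -0.008 -0.003 0 0; 0 0 0 0 0 0 0"

```text
t: 3.6
eef_pos: [0.5344, -0.0002, 0.1918]
ee_rot: [3.141, -0.001, -2.181]
force: [-3.4, -2.5, -0.6]
width: 0.0005
gripper_force: 1.8
```

```bash
python3 - <<'E'
from h import *
f,d=arm.grab_frame("top");f2,_=arm.grab_frame("side")
a=cv2.resize(f[170:340,200:400],None,fx=2,fy=2);b=cv2.resize(f2[300:480,180:380],None,fx=2,fy=2)
cv2.imwrite("pics/a1.png",np.vstack([np.hstack([a,np.zeros((340,0,3),np.uint8)])]));cv2.imwrite("pics/a1.png",np.hstack([a,b[:340]]))
go([*hub2w(*peg(280,52)),.189],TH-np.pi)
E
```

```text
t 3.7 q [ 0.37  0.16 -0.36  0.   -1.05 -0.98] turn(deg) [-0. -0.  0.] shift after turn mm [-2.2  1.3  2.9] shift now [-2.2  1.3  2.9]
```

View pics/a1.png

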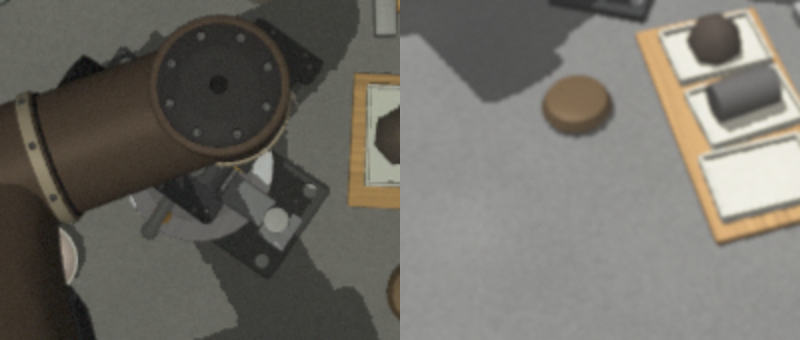

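Ball end B shows at crop (150,230), so the bar has turned about 70° and A is now at φ≈272°. The push works at about 4 N.

move_arm:
  rows: "0 0 0 -0.01 -0.003 0 0; 0 0 0 -0.009 -0.001 0 0; 0 0 0 -0.009 0 0 0; 0 0 0 -0.006 0.001 0 0; 0 0 0 0 0 0 0; 0 0 0 0.008 -0.004 0 0; 0 0 0 0 0 -0.05 0; 0 0 0 0 0 0 0"

```text
t: 4.7
eef_pos: [0.5579, 0.0181, 0.2463]
ee_rot: [-3.135, 0.007, -2.18]
force: [0.5, -0.2, -0.3]
width: 0.0007
gripper_force: 0.0
```

```bash
python3 - <<'E'
from h import *
f,d=arm.grab_frame("top");P=cloud("top",d);Z=P[...,2]
r=np.hypot(P[...,0]-HUB[0],P[...,1]-HUB[1]);m=(Z>.193)&(Z<.215)&(r<.1)&(r>.02)
k,l,s,c=cv2.connectedComponentsWithStats(m.astype(np.uint8))
for i in range(1,k):
    if s[i,4]>20:
        q=P[l==i];q=q[np.argsort(-r[l==i])[:15]].mean(0);print(s[i,4],c[i].round(),q.round(3),"phi",np.rad2deg(np.arctan2(q[1]-HUB[1],q[0]-HUB[0])-TH)%360, "r",np.hypot(*(q[:2]-HUB)))
go([*hub2w(*peg(110,52,8)),.240],TH-np.pi)
E
```

```text
31 [295. 239.] [0.522 0.048 0.208] phi 317.6628143331746 r 0.027217644554682025
211 [299. 280.] [0.409 0.035 0.207] phi 130.1667702209334 r 0.08750076291293506
t 4.75 q [ 0.38  0.15 -0.24  0.   -1.17 -0.99] turn(deg) [-0.2  0.3  0. ] shift after turn mm [  3.4 123.3   4.2] shift now [  3.3 123.3   3.7]
```

move_arm:
  rows: "0 0 0 0.001 0.041 0 0; 0 0 0 0.001 0.041 0 0; 0 0 0 0.001 0.041 0 0; 0 0 0 0 0 0 0; 0 0 0 0 0 0.027 0; 0 0 0 0 0 0.027 0; 0 0 0 0 0 0 0"

```text
t: 5.62
eef_pos: [0.4516, 0.0851, 0.1859]
ee_rot: [3.14, -0.003, -2.181]
force: [0.5, 0.8, 0.3]
width: 0.0003
gripper_force: 0.0
```

```bash
python3 - <<'E'
from h import *
go([*hub2w(*peg(120,52,0)),.190],TH-np.pi)
E
```

```text
t 5.625 q [ 0.62  0.04 -0.51 -0.   -1.02 -1.23] turn(deg) [ 0.1 -0.2  0. ] shift after turn mm [13.2 -2.8 -4.1] shift now [13.3 -2.8 -4.1]
```

move_arm:
  rows: "0 0 0 0.013 -0.003 -0.004 0; 0 0 0 0.013 -0.001 0 0; 0 0 0 0.0135 -0.005 0 0; 0 0 0 0.0125 -0.0097 0 0; 0 0 0 0.0095 -0.0142 0 0; 0 0 0 0.006 -0.0127 0 0; 0 0 0 0.002 -0.0153 0 0; 0 0 0 -0.003 -0.0165 0 0"

```text
t: 6.62
eef_pos: [0.4762, -0.0134, 0.1921]
ee_rot: [3.14, 0.001, -2.182]
force: [-6.3, 4.4, 2.0]
width: 0.0004
gripper_force: 3.0
```

move_arm:
  rows: "0 0 0 -0.0087 -0.0156 0 0; 0 0 0 -0.0139 -0.0125 0 0; 0 0 0 -0.0178 -0.0074 0 0; 0 0 0 -0.009 -0.004 0 0; 0 0 0 -0.011 -0.002 0 0; 0 0 0 0 0 0 0"

```text
t: 7.38
eef_pos: [0.5442, 0.0112, 0.1914]
ee_rot: [3.14, -0.004, -2.181]
force: [-4.1, -4.3, -0.4]
width: 0.0003
gripper_force: 2.2
```

```bash
cat >> h.py <<'E'
def bar():
    f,d=arm.grab_frame("top");P=cloud("top",d);Z=P[...,2]
    r=np.hypot(P[...,0]-HUB[0],P[...,1]-HUB[1]);m=(Z>.193)&(Z<.225)&(r<.1)&(r>.02)
    k,l,s,c=cv2.connectedComponentsWithStats(m.astype(np.uint8))
    for i in range(1,k):
        if s[i,4]>20:
            q=P[l==i];q=q[np.argsort(-r[l==i])[:15]].mean(0);print(s[i,4],c[i].round(),q.round(3),"phi",np.rad2deg(np.arctan2(q[1]-HUB[1],q[0]-HUB[0])-TH)%360, "r",np.hypot(*(q[:2]-HUB)))
E
python3 - <<'E'
from h import *
bar()
go([*hub2w(*peg(304,52)),.189],TH-np.pi)
E
```

```text
157 [288. 284.] [0.41  0.062 0.211] phi 112.13740315587816 r 0.08787142957394986
t 7.425 q [ 0.38  0.18 -0.34  0.   -1.06 -0.99] turn(deg) [ 0.1 -0.2  0. ] shift after turn mm [-5.  -0.4  2.4] shift now [-5.  -0.4  2.4]
```

move_arm:
  rows: "0 0 0 -0.009 0 0 0; 0 0 0 -0.009 0 0 0; 0 0 0 -0.006 0.001 0 0; 0 0 0 0 0 0 0; 0 0 0 0.008 -0.004 0 0; 0 0 0 0 0 -0.055 0; 0 0 0 0 0 0 0"

```text
t: 8.3
eef_pos: [0.5603, 0.024, 0.2517]
ee_rot: [-3.135, 0.007, -2.181]
force: [0.1, -0.3, -0.7]
width: 0.0005
gripper_force: 0.0
```

```bash
python3 - <<'E'
from h import *
bar()
go([*hub2w(*peg(110,52,8)),.247],TH-np.pi)
E
```

```text
38 [293. 239.] [0.525 0.052 0.211] phi 323.4464596941016 r 0.030520878161683352
235 [301. 278.] [0.41  0.025 0.211] phi 136.65622520253194 r 0.08728286820812703
t 8.35 q [ 0.39  0.16 -0.23  0.   -1.18 -1.  ] turn(deg) [-0.2  0.3  0. ] shift after turn mm [  9.6 121.8   2.4] shift now [  9.5 121.8   1.9]
```

move_arm:
  rows: "0 0 0 0.003 0.041 0 0; 0 0 0 0.003 0.041 0 0; 0 0 0 0.003 0.041 0 0; 0 0 0 0 0 0 0; 0 0 0 0 0 0.027 0; 0 0 0 0 0 0.027 0; 0 0 0 0 0 0 0"

```text
t: 9.22
eef_pos: [0.451, 0.0862, 0.1908]
ee_rot: [3.14, -0.004, -2.181]
force: [-0.4, 0.5, 0.4]
width: 0.0003
gripper_force: 0.0
```

move_arm:
  rows: "0 0 0 0.013 -0.003 0 0; 0 0 0 0.013 -0.001 0 0; 0 0 0 0.0135 -0.005 0 0; 0 0 0 0.0125 -0.0097 0 0; 0 0 0 0.0095 -0.0142 0 0; 0 0 0 0.006 -0.0127 0 0; 0 0 0 0.002 -0.0153 0 0; 0 0 0 0 0 0 0"

```text
t: 10.22
eef_pos: [0.4618, -0.0055, 0.1929]
ee_rot: [3.142, 0.0, -2.182]
force: [-1.6, -0.2, 1.6]
width: 0.0003
gripper_force: 0.5
```

```bash
python3 - <<'E'
from h import *
bar()
go([*hub2w(*peg(210,52)),.192],TH-np.pi)
E
```

```text
186 [265. 245.] [0.512 0.13  0.214] phi 24.512746001809592 r 0.0894366736948118
t 10.275 q [ 0.42  0.04 -0.5   0.   -1.03 -1.03] turn(deg) [-0.  0. -0.] shift after turn mm [ 1.2 -0.7  0.9] shift now [ 1.2 -0.7  0.9]
```

Bar B is now at φ≈24.5°, against 22° at the start, so the handle has turned about 362° and the lid has risen about 6 mm. I'll nudge it a little further, then move the peg to the other side of arm A for the swing.

move_arm:
  rows: "0 0 0 0 -0.011 0 0; 0 0 0 0 0 0 0; 0 0 0 0.006 0.01 0 0; 0 0 0 0 0 -0.055 0; 0 0 0 0 0 0 0"

```text
t: 10.9
eef_pos: [0.4611, -0.0094, 0.2517]
ee_rot: [-3.136, 0.006, -2.18]
force: [0.3, -0.4, 0.4]
width: 0.0006
gripper_force: 0.0
```

```bash
python3 - <<'E'
from h import *
bar()
go([*hub2w(-30,-78),.247],TH-np.pi)
C=np.array([128,0]);p=np.array([-30,-46.])
prev=np.array([-30,-78.]);yaw=0;
for i,th in enumerate(range(0,91,6)):
    t=-np.deg2rad(th);R=lambda a:np.array([[np.cos(a),-np.sin(a)],[np.sin(a),np.cos(a)]])
    c=C+R(t)@(p-C);d=R(-yaw)@(c-prev);print(th,c.round(),hub2w(*c).round(3),"shift",round(-d[0],1),round(d[1],1),"then turn z 3" if i else "");prev=c
    if i:yaw-=np.deg2rad(3)
E
```

```text
149 [262. 249.] [0.498 0.132 0.212] phi 33.406512243825645 r 0.0896268664486398
t 10.95 q [ 0.41 -0.02 -0.42  0.   -1.17 -1.02] turn(deg) [-0.2  0.2  0.1] shift after turn mm [-33.2 -77.7   2.6] shift now [-33.1 -77.7   3. ]
0 [-30. -46.] [ 0.516 -0.008] shift -0.0 32.0 
6 [-34. -29.] [ 0.5   -0.002] shift 3.9 16.8 then turn z 3
12 [-36. -12.] [0.485 0.006] shift 3.1 17.0 then turn z 3
18 [-36.   5.] [0.471 0.016] shift 2.2 17.1 then turn z 3
24 [-35.  22.] [0.458 0.027] shift 1.3 17.2 then turn z 3
30 [-32.  39.] [0.446 0.039] shift 0.4 17.2 then turn z 3
36 [-27.  56.] [0.435 0.052] shift -0.5 17.2 then turn z 3
42 [-20.  72.] [0.426 0.067] shift -1.4 17.2 then turn z 3
48 [-12.  87.] [0.418 0.082] shift -2.3 17.1 then turn z 3
54 [ -2. 101.] [0.412 0.099] shift -3.2 16.9 then turn z 3
60 [  9. 114.] [0.408 0.115] shift -4.1 16.7 then turn z 3
66 [ 22. 126.] [0.405 0.132] shift -5.0 16.5 then turn z 3
72 [ 35. 136.] [0.405 0.15 ] shift -5.8 16.2 then turn z 3
78 [ 50. 145.] [0.406 0.167] shift -6.7 15.9 then turn z 3
84 [ 66. 152.] [0.409 0.184] shift -7.5 15.5 then turn z 3
90 [ 82. 158.] [0.413 0.2  ] shift -8.3 15.1 then turn z 3
```

move_arm:
  rows: "0 0 0 -0.011 -0.026 0 0; 0 0 0 -0.011 -0.026 0 0; 0 0 0 -0.011 -0.026 0 0; 0 0 0 0 0 0 0; 0 0 0 0 0 0.03 0; 0 0 0 0 0 0.028 0; 0 0 0 0 0 0 0"

```text
t: 11.82
eef_pos: [0.5398, -0.0278, 0.1875]
ee_rot: [3.138, -0.003, -2.181]
force: [0.6, 0.7, -0.3]
width: 0.0005
gripper_force: 0.0
```

move_arm:
  rows: "0 0 0 0 0.016 0 0; 0 0 0 0 0.016 0 0; 0 0 3 0.0039 0.0168 0 0; 0 0 3 0.0031 0.017 0 0; 0 0 3 0.0022 0.0171 0 0; 0 0 3 0.0013 0.0172 0 0; 0 0 0 0 0 0 0"

```text
t: 12.7
eef_pos: [0.4562, 0.0267, 0.1908]
ee_rot: [-3.141, 0.003, -2.388]
force: [-0.6, -0.1, -0.1]
width: -0.0
gripper_force: 0.0
```

```bash
python3 - <<'E'
from h import *
print(hub2w(-35,22));go([*hub2w(-35,22),.19],TH-np.pi-np.deg2rad(12))
f,d=arm.grab_frame("top");cv2.imwrite("pics/s1.png",cv2.resize(f[150:350,160:420],None,fx=2.5,fy=2.5))
E
```

```text
[0.45778853 0.02645255]
t 12.7 q [ 0.49  0.03 -0.51 -0.   -1.03 -1.31] turn(deg) [-0.   0.1  0.2] shift after turn mm [-1.  -1.3  0.8] shift now [-1.  -1.3  0.8]
```

View pics/s1.png

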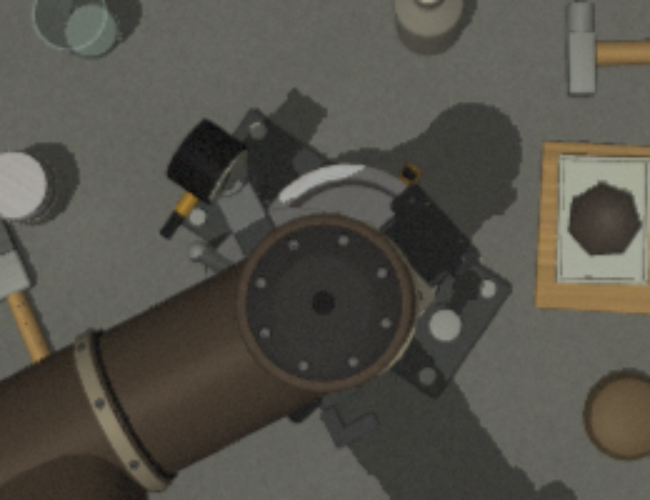

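The yoke is swinging. Its forked end is now at crop (350,425), off the latch post at (446,325), and the rim shows white at the upper side. I'll carry on.

move_arm:
  rows: "0 0 3 0.0004 0.0172 0 0; 0 0 3 -0.0005 0.0172 0 0; 0 0 3 -0.0014 0.0172 0 0; 0 0 3 -0.0023 0.0171 0 0; 0 0 3 -0.0032 0.0169 0 0; 0 0 3 -0.0041 0.0167 0 0; 0 0 3 -0.005 0.0165 0 0"

```text
t: 13.62
eef_pos: [0.4057, 0.1316, 0.1905]
ee_rot: [-3.141, 0.002, -2.757]
force: [5.8, -4.3, 0.8]
width: 0.0006
gripper_force: 2.9
```

```bash
python3 - <<'E'
from h import *
go([*hub2w(22,126),.19],TH-np.pi-np.deg2rad(33))
E
```

```text
t 13.625 q [ 0.78 -0.03 -0.57  0.   -1.03 -1.97] turn(deg) [-0.1  0.1  0. ] shift after turn mm [-0.1  1.3  0.5] shift now [-0.1  1.3  0.5]
```

move_arm:
  rows: "0 0 3 -0.0058 0.0162 0 0; 0 0 3 -0.0067 0.0159 0 0; 0 0 3 -0.0075 0.0155 0 0; 0 0 3 -0.0083 0.0151 0 0; 0 0 0 0 0 0 0; 0 0 0 0 0 0 0; 0 0 0 0.002 -0.015 0 0; 0 0 0 0 0 0 0"

```text
t: 14.62
eef_pos: [0.413, 0.1828, 0.1896]
ee_rot: [3.142, -0.0, -2.967]
force: [-0.7, 0.6, 1.3]
width: 0.0007
gripper_force: 0.0
```

move_arm:
  rows: "0 0 0 0 0 -0.05 0; 0 0 0 0 0 -0.05 0; 0 0 0 0 0 -0.05 0.0876; 0 0 0 0 0 0 0.0876"

```text
t: 15.12
eef_pos: [0.4148, 0.1848, 0.3437]
ee_rot: [3.138, 0.007, -2.966]
force: [-0.1, -0.2, -1.4]
width: 0.0151
gripper_force: 0.0
```

```bash
python3 - <<'E'
from h import *
go([.5,-.2,.33],TH-np.pi)
E
```

```text
t 15.125 q [ 0.86 -0.08 -0.26  0.   -1.38 -2.25] turn(deg) [  0.1   0.4 -44.9] shift after turn mm [ 266.3 -290.5   13.7] shift now [ -16.7 -393.8   12.2]
```

Next I'll move to (0.5,-0.2) and unwind the yaw, so the top camera can see into the pot.

move_arm:
  rows: "0 0 -9 0 -0.05 0 0.0876; 0 0 -9 0 -0.05 0 0.0876; 0 0 -9 0.01 -0.05 0 0.0876; 0 0 -9 0.018 -0.047 0 0.0876; 0 0 -9 0.026 -0.042 0 0.0876; 0 0 0 0.036 -0.036 0 0.0876; 0 0 0 0.036 -0.036 0 0.0876; 0 0 0 0 0 0 0.0876"

```text
t: 16.12
eef_pos: [0.496, -0.1602, 0.3379]
ee_rot: [3.139, -0.002, -2.187]
force: [-0.7, -0.1, 0.1]
width: 0.0867
gripper_force: 0.0
```

```bash
python3 - <<'E'
from h import *
go([.5,-.2,.33],TH-np.pi)
f,d=arm.grab_frame("top");cv2.imwrite("pics/o1_full.png",f);np.save("o1.npy",d)
cv2.imwrite("pics/o1.png",cv2.resize(np.clip(f[170:330,190:400]*1.5,0,255).astype(np.uint8),None,fx=3.7,fy=3.7))
E
```

```text
t 16.125 q [ 0.06  0.05 -0.15 -0.   -1.37 -0.68] turn(deg) [ 0.1 -0.1 -0.3] shift after turn mm [ 30.4 -26.1   7.9] shift now [ 30.2 -26.3   7.9]
```

View pics/o1.png

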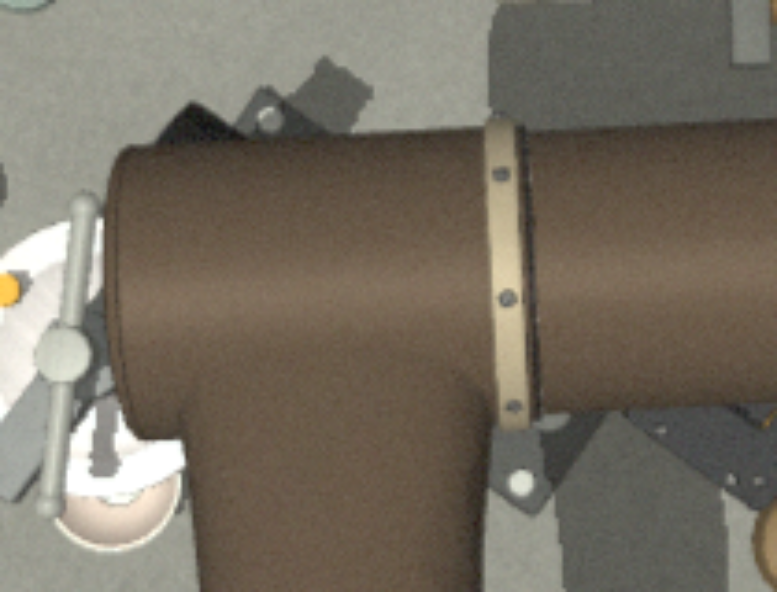

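The yoke is aside: its hub is at crop (62,352), which is world (0.468,0.228), so it has swung about 1.64 rad. The forearm still hides the pot, so I'll move further right.

move_arm:
  rows: "0 0 0 0.042 -0.042 0 0.0876; 0 0 0 0.042 -0.042 0 0.0876; 0 0 0 0.042 -0.042 0 0.0876; 0 0 0 0.042 -0.042 0 0.0876; 0 0 0 0.042 -0.042 0 0.0876; 0 0 0 0.03 -0.03 0 0.0876; 0 0 0 0 0 0 0.0876"

```text
t: 17.05
eef_pos: [0.5555, -0.4928, 0.3366]
ee_rot: [3.138, -0.0, -2.184]
force: [-0.4, 0.5, -0.8]
width: 0.0878
gripper_force: 0.0
```

```bash
python3 - <<'E'
from h import *
f,d=arm.grab_frame("top");cv2.imwrite("pics/o2_full.png",f);np.save("o2.npy",d)
cv2.imwrite("pics/o2.png",cv2.resize(np.clip(f[170:330,190:400]*1.5,0,255).astype(np.uint8),None,fx=3.7,fy=3.7))
P=cloud("top",d);Z=P[...,2];r=np.hypot(P[...,0]-HUB[0],P[...,1]-HUB[1])
m=(r<.068)&(Z>.085)&(Z<.1);m=m.astype(np.uint8)
k,l,s,c=cv2.connectedComponentsWithStats(m)
for i in range(1,k):
    if s[i,4]>30:
        q=P[l==i];R=cv2.minAreaRect(q[:,:2].astype(np.float32)*1000);print(s[i,4],q.mean(0).round(4),np.round(R[0],1),np.round(R[1],1),R[2])
rim=(np.abs(Z-.105)<.004)&(r<.1)&(r>.05);q=P[rim][:,:2].astype(np.float32)*1000
print("rim",len(q),cv2.minEnclosingCircle(q) if len(q) else "")
E
```

```text
679 [0.4953 0.0389 0.0939] [494.9  38.8] [83.1 41.5] 45.926856994628906
rim 1182 ((497.4945983886719, 44.13880157470703), 83.93999481201172)
```

View pics/o2.png

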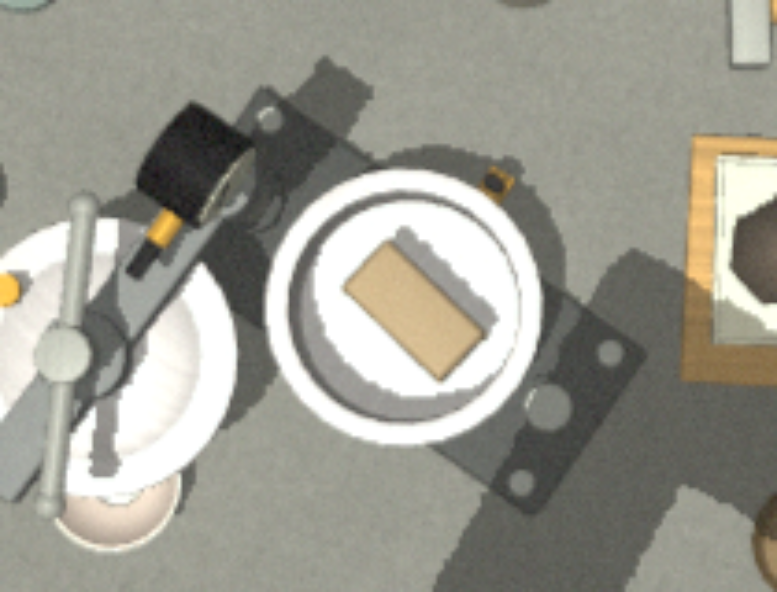

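The pot is open. The rock's centre is at (0.495,0.039), its long axis at 45.9° in world, and its top at 0.094. Before going down I'll check how high the forearm sits above the TCP, since it will cross over the parked T-handle.

```bash
python3 - <<'E'
from h import *
go([.495,.039,.30],-2.340)
d=np.load("o1.npy");P=cloud("top",d);Z=P[...,2]
# o1: TCP (.496,-.160,.338)
for u in range(200,420,20):
    for v in (225,250):
        print(u,v,P[v,u].round(3),end=" ")
    print()
f2,d2=arm.grab_frame("side");Q=cloud("side",d2);ok=(d2>0)
m=ok&(Q[...,2]>.3)
print([ (np.percentile(Q[m][:,i],[1,50,99]).round(2)) for i in range(3)])
s=arm.get_state();print(s["eef_pos"],s["q"].round(3))
# lowest arm points vs height, binned by horizontal distance from tcp
h=np.hypot(Q[...,0]-s["eef_pos"][0],Q[...,1]-s["eef_pos"][1])
for a in np.arange(0,.6,.05):
    mm=m&(h>=a)&(h<a+.05);print(round(a,2),mm.sum(), (np.percentile(Q[mm][:,2],[1,99])-s["eef_pos"][2]).round(3) if mm.sum()>10 else "")
E
```

```text
t 17.1 q [-0.46  0.44  0.36 -0.   -1.5  -0.15] turn(deg) [ 0.2 -0.   9. ] shift after turn mm [-339.   412.5   37.5] shift now [-399.3  354.3   38.5]
200 225 [0.563 0.29  0.005] 200 250 [0.498 0.261 0.125] 
220 225 [0.506 0.096 0.749] 220 250 [0.477 0.094 0.758] 
240 225 [0.506 0.073 0.75 ] 240 250 [0.477 0.072 0.755] 
260 225 [ 0.453 -0.035  1.422] 260 250 [0.477 0.049 0.76 ] 
280 225 [0.506 0.028 0.75 ] 280 250 [0.478 0.026 0.757] 
300 225 [0.506 0.004 0.754] 300 250 [0.478 0.004 0.755] 
320 225 [ 0.507 -0.018  0.752] 320 250 [ 0.478 -0.019  0.754] 
340 225 [ 0.507 -0.041  0.75 ] 340 250 [ 0.479 -0.041  0.754] 
360 225 [ 0.508 -0.064  0.749] 360 250 [ 0.479 -0.064  0.753] 
380 225 [ 0.508 -0.086  0.751] 380 250 [ 0.479 -0.086  0.753] 
400 225 [ 0.508 -0.109  0.752] 400 250 [ 0.48  -0.109  0.752] 
[array([0.03, 0.46, 1.74]), array([-0.88, -0.28,  0.96]), array([0.31, 0.57, 0.79])]
[ 0.55568948 -0.49065021  0.33849882] [-0.462  0.437  0.36  -0.    -1.496 -0.149]
0.0 13810 [0.037 0.434]
0.05 4135 [0.003 0.42 ]
0.1 968 [0.088 0.42 ]
0.15 3801 [0.341 0.419]
0.2 3640 [0.34  0.432]
0.25 4297 [0.193 0.44 ]
0.3 7071 [0.16  0.444]
0.35 5006 [0.145 0.447]
0.4 6018 [0.191 0.452]
0.45 2661 [0.352 0.461]
0.5 1472 [0.236 0.455]
0.55 2151 [0.111 0.29 ]
```

move_arm:
  rows: "0 0 9 0 0 0 0.06; 0 0 0 -0.038 0.046 0 0.06; 0 0 0 -0.038 0.046 0 0.06; 0 0 0 -0.038 0.046 0 0.06; 0 0 0 -0.038 0.046 0 0.06; 0 0 0 -0.038 0.046 0 0.06; 0 0 0 -0.038 0.046 0 0.06; 0 0 0 -0.038 0.046 0 0.06"

```text
t: 18.15
eef_pos: [0.5073, -0.0734, 0.3404]
ee_rot: [-3.141, 0.002, -2.337]
force: [1.3, -0.1, 0.3]
width: 0.0599
gripper_force: 0.0
```

move_arm:
  rows: "0 0 0 -0.037 0.045 0 0.06; 0 0 0 -0.036 0.045 0.03 0.06; 0 0 0 0 0 0.0 0.06; 0 0 0 0 0 0.0 0.06"

```text
t: 18.65
eef_pos: [0.4944, 0.0373, 0.3115]
ee_rot: [-3.141, 0.001, -2.336]
force: [-0.2, -0.9, 1.0]
width: 0.0599
gripper_force: 0.0
```

```bash
python3 - <<'E'
from h import *
go([.495,.039,.069],-2.340);print(arm.get_state()["width"])
E
```

```text
t 18.65 q [ 0.47  0.01 -0.25  0.   -1.31 -1.24] turn(deg) [-0.   0.1  0.2] shift after turn mm [ -1.6   0.8 242.5] shift now [ -1.3   0.9 242.5]
0.059899673603124585
```

move_arm:
  rows: "0 0 0 -0.001 0.001 0.05 0.06; 0 0 0 0 0 0.05 0.06; 0 0 0 0 0 0.05 0.06; 0 0 0 0 0 0.03 0.06; 0 0 0 0 0 0.02 0.06; 0 0 0 0 0 0 0.06"

```text
t: 19.4
eef_pos: [0.4945, 0.0367, 0.1101]
ee_rot: [3.141, -0.002, -2.341]
force: [0.2, 0.9, 0.1]
width: 0.0598
gripper_force: 0.0
```

move_arm:
  rows: "0 0 0 0 0 0.015 0.06; 0 0 0 0 0 0.013 0.06; 0 0 0 0 0 0.013 0.06; 0 0 0 0 0 0 0.06"

```text
t: 19.9
eef_pos: [0.4944, 0.0375, 0.0686]
ee_rot: [3.141, -0.002, -2.339]
force: [-0.9, 0.1, 0.2]
width: 0.0598
gripper_force: 0.0
```

move_arm:
  rows: "0 0 0 0 0 0 0.03; 0 0 0 0 0 0 0.03; 0 0 0 0 0 0 0.03; 0 0 0 0 0 0 0.03; 0 0 0 0 0 0 0.03; 0 0 0 0 0 0 0.03"
  squeeze: 35

```text
t: 20.65
eef_pos: [0.4953, 0.038, 0.0701]
ee_rot: [-3.141, 0.001, -2.339]
force: [-1.9, 1.7, 6.4]
width: 0.0418
gripper_force: 34.9
```

The rock is held: width 41.8 mm at 35 N. Now I'll lift it and carry it over.

move_arm:
  rows: "0 0 0 0 0 -0.015 0.03; 0 0 0 0 0 -0.03 0.03; 0 0 0 0 0 -0.045 0.03; 0 0 0 0 0 -0.05 0.03; 0 0 0 0 0 -0.04 0.03; 0 0 0 0 0 0 0.03"

```text
t: 21.4
eef_pos: [0.4961, 0.0381, 0.2521]
ee_rot: [-3.14, 0.004, -2.339]
force: [-0.3, 0.4, -5.9]
width: 0.0417
gripper_force: 34.9
```

move_arm:
  rows: "0 0 0 0.02 -0.021 0 0.03; 0 0 0 0.035 -0.037 0 0.03; 0 0 0 0.04 -0.043 0 0.03; 0 0 0 0.04 -0.043 0 0.03; 0 0 0 0.04 -0.043 0 0.03; 0 0 0 0.04 -0.043 0 0.03; 0 0 0 0.04 -0.043 0 0.03; 0 0 0 0.03 -0.032 0 0.03"

```text
t: 22.4
eef_pos: [0.5149, -0.3808, 0.2464]
ee_rot: [3.137, -0.001, -2.341]
force: [0.5, 0.5, -4.7]
width: 0.0419
gripper_force: 34.9
```

move_arm:
  rows: "0 0 8 0 0 0 0.03; 0 0 8 0 0 0 0.03; 0 0 8.5 0 0 0 0.03; 0 0 8.5 0 0 0 0.03; 0 0 8.5 0 0 0 0.03; 0 0 8 0 0 0 0.03; 0 0 0 0 0 0 0.03"

```text
t: 23.28
eef_pos: [0.5153, -0.3785, 0.2471]
ee_rot: [3.14, -0.004, 3.081]
force: [-0.2, 0.6, -4.8]
width: 0.0419
gripper_force: 34.9
```

```bash
python3 - <<'E'
from h import *
go([.5156,-.390,.052],np.deg2rad(176.5));s=arm.get_state();print(s["width"],s["gripper_force"])
f,d=arm.grab_frame("top");f2,_=arm.grab_frame("side");cv2.imwrite("pics/p1.png",np.hstack([cv2.resize(f[180:300,360:540],(400,267)),cv2.resize(f2[300:430,280:475],(400,267))]))
print(proj("side",[.5156,-.39,.016]))
E
```

```text
t 23.275 q [-0.33  0.3  -0.05 -0.   -1.23 -1.3 ] turn(deg) [ 0.1 -0.2  0. ] shift after turn mm [ -1.  -11.5 195.1] shift now [ -1.7 -11.9 195. ]
0.041872967942498195 34.87499535083771
[359.91935331 387.96069298]
```

View pics/p1.png

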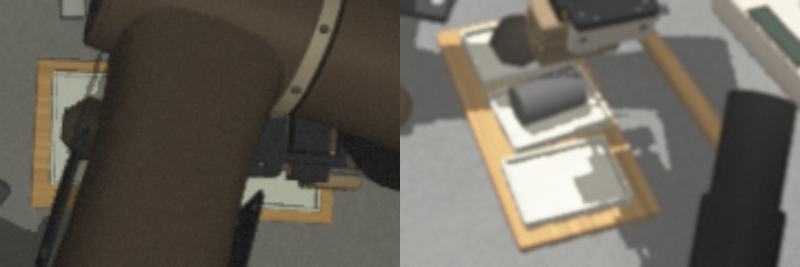

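move_arm:
  rows: "0 0 0 -0.001 -0.0115 0.03 0.03; 0 0 0 0 0 0.045 0.03; 0 0 0 0 0 0.045 0.03; 0 0 0 0 0 0.035 0.03; 0 0 0 0 0 0.02 0.03; 0 0 0 0 0 0.008 0.03; 0 0 0 0 0 0 0.03; 0 0 0 0 0 0 0.03"

```text
t: 24.38
eef_pos: [0.5173, -0.391, 0.0679]
ee_rot: [-3.141, 0.002, 3.081]
force: [-0.4, 0.1, -4.7]
width: 0.0417
gripper_force: 34.9
```

```bash
python3 - <<'E'
from h import *
go([.5156,-.390,.048],np.deg2rad(176.5));print(arm.get_state()["force"])
E
```

```text
t 24.375 q [-0.35  0.46 -0.25  0.   -0.86 -1.29] turn(deg) [-0.   0.1  0. ] shift after turn mm [ 1.7  0.9 19.9] shift now [ 1.8  0.9 19.9]
[-0.35181644  0.12463864 -4.65078612]
```

move_arm:
  rows: "0 0 0 0.002 0.001 0.01 0.03; 0 0 0 0 0 0.005 0.03; 0 0 0 0 0 0.003 0.03; 0 0 0 0 0 0 0.03; 0 0 0 0 0 0.001 0.03; 0 0 0 0 0 0 0.03"

```text
t: 25.12
eef_pos: [0.5148, -0.3896, 0.0482]
ee_rot: [-3.141, 0.0, 3.08]
force: [-0.9, 1.9, -0.6]
width: 0.0416
gripper_force: 34.9
```

The vertical force has dropped from −4.7 to −0.6 N, so the rock is resting on the tray floor. I'll release gently and back off.

move_arm:
  rows: "0 0 0 0 0 0.001 0.042; 0 0 0 0 0 0 0.044; 0 0 0 0 0 0 0.05; 0 0 0 0 0 0 0.056; 0 0 0 0 0 0 0.056; 0 0 0 0 0 -0.01 0.056; 0 0 0 0 0 -0.03 0.056; 0 0 0 0 0 -0.05 0.056"
  squeeze: 10

```text
t: 26.12
eef_pos: [0.5136, -0.3891, 0.1366]
ee_rot: [3.14, -0.003, 3.08]
force: [0.9, 0.4, 0.5]
width: 0.056
gripper_force: 0.0
```

move_arm:
  rows: "0 0 0 0 0 -0.05 0.056; 0 0 0 0 0 -0.05 0.056; 0 0 0 0 0.05 -0.02 0.056; 0 0 0 0 0.05 0 0.056; 0 0 0 0 0.05 0 0.056; 0 0 0 0 0.05 0 0.056; 0 0 0 0 0 0 0.056; 0 0 0 0 0 0 0.056"

```text
t: 27.12
eef_pos: [0.5271, -0.1898, 0.2574]
ee_rot: [-3.141, 0.001, 3.081]
force: [0.4, -0.8, 0.8]
width: 0.0558
gripper_force: 0.0
```

```bash
python3 - <<'E'
from h import *
go([.5156,-.390,.25],np.deg2rad(176.5));print(arm.get_state()["force"])
f,d=arm.grab_frame("top");f2,d2=arm.grab_frame("side")
cv2.imwrite("pics/q1.png",np.hstack([cv2.resize(f,None,fx=.62,fy=.62),cv2.resize(f2[280:430,280:475],(400,298))]))
for c,D in(("top",d),("side",d2)):
    P=cloud(c,D);m=(np.abs(P[...,0]-.515)<.07)&(np.abs(P[...,1]+.39)<.05)&(P[...,2]>.055)&(P[...,2]<.09)
    if m.sum()>30:
        R=cv2.minAreaRect(P[m][:,:2].astype(np.float32)*1000);print(c,m.sum(),np.round(R[0],1),np.round(R[1],1),R[2],np.percentile(P[m][:,2],[5,50,95]).round(4))
E
```

```text
t 27.125 q [ 0.    0.16 -0.21  0.   -1.2  -1.64] turn(deg) [-0.   0.1  0. ] shift after turn mm [  -0.8 -200.5    7.4] shift now [  -0.7 -200.5    7.5]
[ 0.39021203 -0.79422109  0.78944589]
top 525 [ 514.6 -388.6] [44.1 82. ] 88.95037841796875 [0.0657 0.0712 0.0759]
side 791 [ 516.  -390.9] [47.7 85.1] 88.64309692382812 [0.0579 0.0711 0.0752]
```

View pics/q1.png

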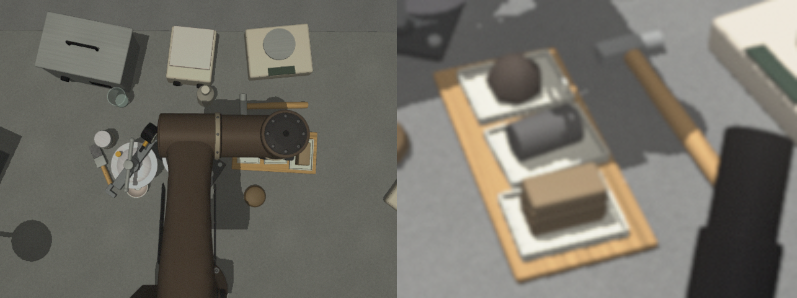

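The side view shows the block standing flat in the empty tray at crop (563,200). Its top is at 0.072 m, as it should be, and it is within about 2 mm of the tray's centre. The other two rocks are where they were, the yoke is aside, and the arm is clear of everything.

```bash
python3 -c "
from station import arm
print(arm.job_done())"
```

```text
the job is handed in; nothing more can be done
None
```

The job is handed in at about 27 s: the pot is open with the yoke swung about 1.6 rad aside, and the rock block stands upright near the middle of the empty tray; no verdict came back.

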